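Set the dressing tray in order

TASK

Put the tall square bottle, the silver-capped flask, the ribbed tumbler of hair ties and the oblong wooden box back on the black tray, each upright in the brass-rimmed well of its own shape and size: bottle in the square well, flask in the small round one, tumbler in the large round one, box in the oblong one. Set each down gently without dropping it. Leave the squat square bottle and the smooth empty tumbler, which do not belong on the tray, standing where they are.

Things in the scene. Friction and masses are not known exactly. Their poses are not given: they have to be found in the camera images.
- tall_bottle: Tall square bottle of clear glass, 44 x 44 mm, straight sides up to 104 mm, then a short steel neck and a 26 mm square black cap; 129 mm tall in all; x and y along its sides. About 260 g. Loose, upright on the marble at the start. Origin: centre of its underside; z up.
- flask: Round glass flask, 38 mm in diameter with straight sides up to 58 mm, then a shoulder and a domed silver metal cap 26 mm wide; 90 mm tall in all. The only round bottle of its kind. About 150 g. Loose, upright on the marble at the start. Origin: centre of its underside; z up.
- ribbed_tumbler: Glass tumbler with vertical ribs, filled nearly to the rim with black and grey ring-shaped hair ties that belong to it and do not come out; 60 mm in diameter (62 over the ribs), 80 mm tall, straight sides. About 220 g. Loose, upright on the marble at the start. Origin: centre of its underside; z up.
- oblong_box: Oblong dark wooden trinket box with its lid fixed on, a brass line between them; 76 mm long (its x), 40 mm wide (its y), 40 mm tall. About 180 g. Loose, upright on the marble at the start. Origin: centre of its underside; z up.
- squat_bottle: Look-alike, to be left alone: squat square bottle of clear glass with the same 44 x 44 mm footprint and a black cap like the tall one's, but only 75 mm tall in all. Loose, upright on the marble at the start. Origin: centre of its underside; z up.
- smooth_tumbler: Look-alike, to be left alone: smooth, empty glass tumbler of the same size as the ribbed one, 60 mm in diameter, 80 mm tall, without ribs or contents. Loose, upright on the marble at the start. Origin: centre of its underside; z up.
- square_well: Square well with a brass rim, 60 x 60 mm inside (68 outside), for the tall square bottle; x and y along its sides. Fixed in the black tray, turned like it. Origin: centre of its underside, 6 mm above the marble; cork floor 3 mm and rim top 9 mm above the origin. z up. The tray is 244 mm square, its rim 14 mm high, and holds the four wells 2 by 2, 106 mm apart, in varying corners.
- oblong_well: Oblong well with a brass rim, 92 mm long inside (its x) and 56 mm wide (its y), for the oblong box. Fixed in the black tray, turned like it. Origin: centre of its underside, 6 mm above the marble; cork floor 3 mm and rim top 9 mm above the origin. z up.
- large_round_well: The larger round well with a brass rim, 78 mm in diameter inside (86 outside), for the ribbed tumbler; x and y as the tray's sides. Fixed in the black tray, turned like it. Origin: centre of its underside, 6 mm above the marble; cork floor 3 mm and rim top 9 mm above the origin. z up.
- small_round_well: The smaller round well with a brass rim, 56 mm in diameter inside (64 outside), for the flask; x and y as the tray's sides. Fixed in the black tray, turned like it. Origin: centre of its underside, 6 mm above the marble; cork floor 3 mm and rim top 9 mm above the origin. z up.
There are look-alikes about, which are no part of the job. Leave any purple or red look-alike of the flask alone.

How it is judged:
At the end, for the whole second after the job is handed in: Each of the four things stands upright (within 0.1 rad) and at rest on the floor of its own well, its centre within 12 mm of the well's centre and its underside less than 3 mm above the well's floor; the squat bottle and the smooth tumbler stand upright within 15 mm of where they began (horizontal distance between tall_bottle and square_well below 0.012 m and z of tall_bottle in the frame of square_well below 0.006 m and angle between each of tall_bottle, flask, ribbed_tumbler, oblong_box, squat_bottle, smooth_tumbler's own z axis and vertical below 0.1 rad and linear speed of each of tall_bottle, flask, ribbed_tumbler, oblong_box below 0.02 m/s and angular speed of each of tall_bottle, flask, ribbed_tumbler, oblong_box below 0.2 rad/s and horizontal distance between flask and small_round_well below 0.012 m and z of flask in the frame of small_round_well below 0.006 m and horizontal distance between ribbed_tumbler and large_round_well below 0.012 m and z of ribbed_tumbler in the frame of large_round_well below 0.006 m and horizontal distance between oblong_box and oblong_well below 0.012 m and z of oblong_box in the frame of oblong_well below 0.006 m and distance of each of squat_bottle, smooth_tumbler from where it was at the start of the episode below 0.015 m); the robot touches nothing.
It fails at once if a look-alike (squat bottle or smooth tumbler) is moved more than 15 mm (distance of any of squat_bottle, smooth_tumbler from where it was at the start of the episode above 0.015 m).
It fails at once if one of the four things is dropped: it falls free, faster than 0.6 m/s (from about 20 mm or more) ((linear speed of tall_bottle above 0.6 m/s and contact force between the fingers and tall_bottle below 0.05 N) or (linear speed of flask above 0.6 m/s and contact force between the fingers and flask below 0.05 N) or (linear speed of ribbed_tumbler above 0.6 m/s and contact force between the fingers and ribbed_tumbler below 0.05 N) or (linear speed of oblong_box above 0.6 m/s and contact force between the fingers and oblong_box below 0.05 N)).
It also fails if it takes over 109 s, if anything falls off the work surface, if the arm or the gripper's body presses on something with over 40 N, if the wrist force passes 120 N, or if a joint passes its speed limit or range.

ROBOT

A 6-joint arm with a two-finger parallel gripper is mounted at the origin on the work surface. World frame = base frame: x ahead of the robot, y to its left, z up, the work surface at z = 0. Lengths are in m, angles in rad, forces in N, time in s.
With the tool pointing down it reaches from about 0.25 to 0.725 m from the base axis. Payload 9.7 kg.
Tool frame: the origin (TCP) lies on the centre line of the jaws, within the pads' length; the fingertips stand 8 mm ahead of it and the grasp point (between the pads) lies 11 mm behind it; y points along the fingers, x is the direction in which the jaws open and shut, and the axes are right-handed (so a half turn about y gives the same grasp; the last joint's range is limited). The gripper opens to 85 mm and grips with 20 to 120 N. Pads are 22 mm wide; open, the fingers measure 114 mm over their backs; the gripper's body (76 mm by 85 mm) begins 54 mm behind the grasp point. The pads swing forward as they close: fully open they stand 13 mm farther back than shut.
Start: joints at [-1.107, 0.087, 0.176, 1.66, 0, 1.571], TCP at [0.246, -0.492, 0.239] pointing down, gripper open.
Joint ranges: [-3.13, 3.13], [-0.85, 1.81], [-1.15, 1.24], [-2.2, 2.28], [-1.44, 1.52], [-3.14, 3.14]. Speed limits (rad/s): [2.22, 2.22, 2.57, 3.14, 3.14, 3.14].

INTERFACE

Orientations are given as a unit quaternion [x, y, z, w].
In Python, from workcell import manip gives the robot as it stands. Calls block until the motion is done:
- manip.movep(position, orientation): joint-space move of the TCP to a pose.
- manip.move_l(position, rot=None, v=0.15, contact_N=None): straight line of the TCP; rot=None keeps the orientation; v is the mean speed in m/s. With contact_N (N) it stops when the force on the tool has changed by that much, and returns True; else False.
- manip.movej(angles): joint-space move.
- manip.ungrasp() and manip.gripper_close(force=None): open the fingers fully, or close them until they stop; force is the grip in N (None keeps the last).
- manip.sleep(seconds).
- manip.ik(position, orientation): joint angles nearest the present ones, or None.
- manip.camera(name): name is "scene" or "side" or "wrist"; returns (picture, depth): 384x512x3 uint8, blue, green, red; 384x512 float32, m along the optical axis (not along the pixel's ray), 0 where there is no reading.
- manip.camera_info(name): a dict with "intrinsics" (3x3 intrinsics, pixels), "R" (3x3) and "t" (3): a world point X has camera coordinates R X + t. Camera axes: x right, y down, z forward; pixel columns grow to the right and rows downward; lengths in m; the calibration is good to about 2 mm. The wrist camera is an equidistant fisheye: a pixel r from the principal point sees the ray r / f radians off the axis. A picture is of the moment at which its call begins: read the wrist's pose just before it. camera_info takes no time and is no camera call; for the wrist camera it gives the pose at the moment of the call.
A pose or a line that the arm cannot do raises manip.PlanningError and nothing moves.
- manip.sign_off(): hands the job in, once; it reports no verdict.
Readings, each from a call of its own:
- manip.read_time_s(): time.
- manip.read_q(): joint angles.
- manip.read_dq(): joint speeds.
- manip.read_joint_torque(): joint torques, N m.
- manip.read_eef_pos(): TCP position.
- manip.read_eef_rot(): TCP orientation.
- manip.read_force(): force on the tool from outside, world axes, zero at the start.
- manip.read_ft_torque(): the same for the moment, N m.
- manip.read_finger_gap(): opening from 0.0 (shut) to 1.0 (fully open).
Only numpy, scipy, OpenCV 4.12 (cv2) and the standard library are available. Lean on these libraries where they do the work, as an engineer would, in place of code of your own. Each camera call takes 0.05 s, during which the arm holds its last target. There are 200 camera calls.

## Working session

There is one attempt and no reset: what is moved stays moved. The work goes in short steps, each a Python script; the robot and the scene stay as the last script left them, time stands still between calls to the robot, and variables do not carry over. Pictures are saved under pics/ and viewed, about 12 in all and at most 16, crops included, and the job is handed in when it is done.

```bash
mkdir -p pics; ls
python3 - <<'E'
from workcell import manip
import cv2,numpy as np
for n in("scene","side","wrist"):
    i=manip.camera_info(n); p,d=manip.camera(n)
    cv2.imwrite(f"pics/{n}0.png",p); np.savez(f"{n}0.npz",p=p,d=d,K=i["intrinsics"],R=i["R"],t=i["t"])
    print(n,np.round(i["intrinsics"],1).tolist(),np.round(i["R"],3).tolist(),np.round(i["t"],3), (d>0).mean())
print(manip.read_time_s(),manip.read_eef_rot(),manip.read_eef_pos())
a=cv2.imread("pics/scene0.png");cv2.imwrite("pics/scene0b.png",cv2.resize(a,(800,600),interpolation=cv2.INTER_CUBIC))
a=cv2.imread("pics/side0.png");cv2.imwrite("pics/side0b.png",cv2.resize(a,(800,600),interpolation=cv2.INTER_CUBIC))
E
```

```text
pics
scene [[405.7, 0.0, 252.8], [0.0, 405.7, 184.9], [0.0, 0.0, 1.0]] [[0.837, 0.547, -0.003], [0.438, -0.672, -0.597], [-0.328, 0.498, -0.802]] [-0.434 -0.22   1.458] 0.995941162109375
side [[440.5, 0.0, 254.8], [0.0, 440.5, 193.2], [0.0, 0.0, 1.0]] [[-0.954, -0.3, 0.022], [-0.187, 0.534, -0.824], [0.235, -0.79, -0.566]] [0.489 0.155 1.252] 0.9963938395182291
wrist [[297.3, 0.0, 253.9], [0.0, 297.3, 187.3], [0.0, 0.0, 1.0]] [[0.447, -0.894, -0.001], [-0.862, -0.431, 0.265], [-0.237, -0.118, -0.964]] [-0.55  -0.034  0.378] 0.9796600341796875
0.15 [-0.60133054  0.37202925 -0.37138776  0.60171999] [ 0.24594854 -0.49174989  0.23871974]
```

View pics/scene0b.png

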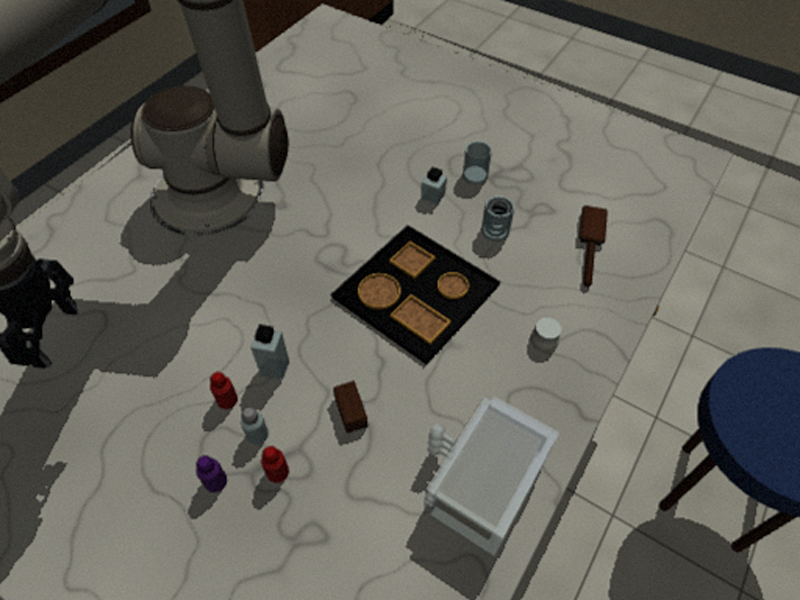

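View pics/side0b.png

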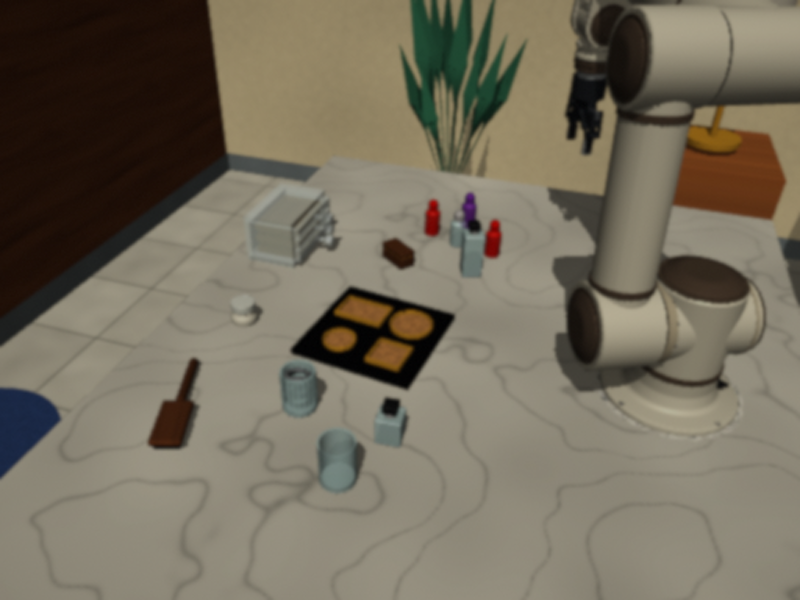

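Scene view: the tall bottle is at (268,350) and the squat look-alike at (433,184). The clear flask with the silver cap is at (253,425), with red look-alikes at (222,390) and (274,463) and a purple one at (210,473). The ribbed tumbler with the ties is at (497,217) and the smooth empty one at (477,162). The box is at (350,406). In the tray, the wells are square (412,259), small round (453,285), large round (379,291) and oblong (420,319). The side view agrees.

```bash
cat > vis.py <<'E'
import numpy as np,cv2
def load(n):
    z=np.load(n+".npz"); return z["p"],z["d"],z["K"],z["R"],z["t"]
def cloud(n):
    p,d,K,R,t=load(n); v,u=np.mgrid[:384,:512]
    c=np.stack([(u-K[0,2])/K[0,0]*d,(v-K[1,2])/K[1,1]*d,d],-1)
    X=(c-t)@R; X[d==0]=np.nan
    return X
def ray(n,u,v,z):
    p,d,K,R,t=load(n); C=-R.T@t; r=R.T@np.array([(u-K[0,2])/K[0,0],(v-K[1,2])/K[1,1],1.])
    return C+r*(z-C[2])/r[2]
E
python3 - <<'E'
from vis import *
for n in("scene0","side0"):
    X=cloud(n); Z=X[...,2]
    roi=(X[...,0]>.1)&(X[...,0]<.85)&(abs(X[...,1])<.75)
    print(n,"table z",np.nanmedian(Z[roi]),np.nanstd(Z[roi&(abs(Z)<.02)]))
    m=(roi&(Z>.02)&(Z<.16)).astype(np.uint8)
    k,l,s,c=cv2.connectedComponentsWithStats(m)
    for i in range(1,k):
        if s[i,4]>25:
            P=X[l==i]; top=P[P[:,2]>np.percentile(P[:,2],97)-.008]
            print(np.round(c[i]*800/512),s[i,4],"ztop %.3f"%np.percentile(P[:,2],97),"mean",np.round(P[:,:2].mean(0),3),"top",np.round(top[:,:2].mean(0),3),np.round(P.min(0)[:2],3),np.round(P.max(0)[:2],3))
p=load("scene0")[0]
a=cv2.resize(p[135:240,200:330],None,fx=6,fy=6,interpolation=cv2.INTER_CUBIC)[:600]
b=cv2.resize(p[195:320,120:245],None,fx=4.8,fy=4.8,interpolation=cv2.INTER_CUBIC)
g=lambda x:(255*(x/255.)**.6).astype(np.uint8)
cv2.imwrite("pics/tray.png",g(a));cv2.imwrite("pics/left.png",g(b))
c=cv2.resize(p[80:170,250:340],None,fx=6,fy=6,interpolation=cv2.INTER_CUBIC);cv2.imwrite("pics/right.png",g(c))
E
```

```text
scene0 table z 0.0021350500930490276 0.0031726391574811185
[257. 170.] 339 ztop 0.159 mean [0.166 0.022] top [0.167 0.019] [ 0.101 -0.027] [0.201 0.115]
[476. 159.] 372 ztop 0.082 mean [0.49  0.381] top [0.488 0.387] [0.459 0.353] [0.518 0.418]
[433. 182.] 244 ztop 0.078 mean [0.444 0.268] top [0.44  0.275] [0.416 0.251] [0.463 0.299]
[497. 215.] 431 ztop 0.083 mean [0.611 0.25 ] top [0.61  0.258] [0.578 0.224] [0.64  0.287]
[592. 223.] 348 ztop 0.029 mean [0.783 0.374] top [0.783 0.374] [0.743 0.323] [0.821 0.432]
[589. 262.] 92 ztop 0.026 mean [0.819 0.27 ] top [0.819 0.27 ] [0.798 0.217] [0.842 0.323]
[546. 330.] 254 ztop 0.049 mean [0.82  0.055] top [0.819 0.059] [0.795 0.033] [0.844 0.084]
[269. 349.] 568 ztop 0.131 mean [ 0.436 -0.277] top [ 0.428 -0.271] [ 0.407 -0.298] [ 0.456 -0.241]
[221. 388.] 263 ztop 0.092 mean [ 0.404 -0.371] top [ 0.398 -0.368] [ 0.38  -0.386] [ 0.414 -0.35 ]
[349. 404.] 430 ztop 0.045 mean [ 0.599 -0.268] top [ 0.597 -0.265] [ 0.556 -0.302] [ 0.636 -0.227]
[463. 456.] 2192 ztop 0.114 mean [ 0.817 -0.264] top [ 0.829 -0.254] [ 0.751 -0.345] [ 0.85  -0.
[... 615 characters left out ...]
 [ 0.558 -0.414] [ 0.541 -0.424] [ 0.576 -0.391]
[397. 250.] 208 ztop 0.042 mean [ 0.595 -0.253] top [ 0.597 -0.258] [ 0.558 -0.299] [ 0.64  -0.221]
[242. 306.] 192 ztop 0.047 mean [0.817 0.07 ] top [0.819 0.066] [0.796 0.038] [0.844 0.09 ]
[590. 351.] 559 ztop 0.159 mean [0.152 0.12 ] top [0.152 0.122] [0.1   0.021] [0.203 0.155]
[297. 384.] 672 ztop 0.080 mean [0.606 0.268] top [0.61  0.263] [0.58  0.229] [0.64  0.293]
[389. 419.] 431 ztop 0.075 mean [0.438 0.289] top [0.44  0.281] [0.417 0.258] [0.464 0.304]
[170. 421.] 571 ztop 0.026 mean [0.783 0.382] top [0.783 0.382] [0.746 0.328] [0.823 0.435]
[336. 456.] 823 ztop 0.080 mean [0.488 0.393] top [0.489 0.39 ] [0.459 0.358] [0.519 0.421]
```

View pics/tray.png

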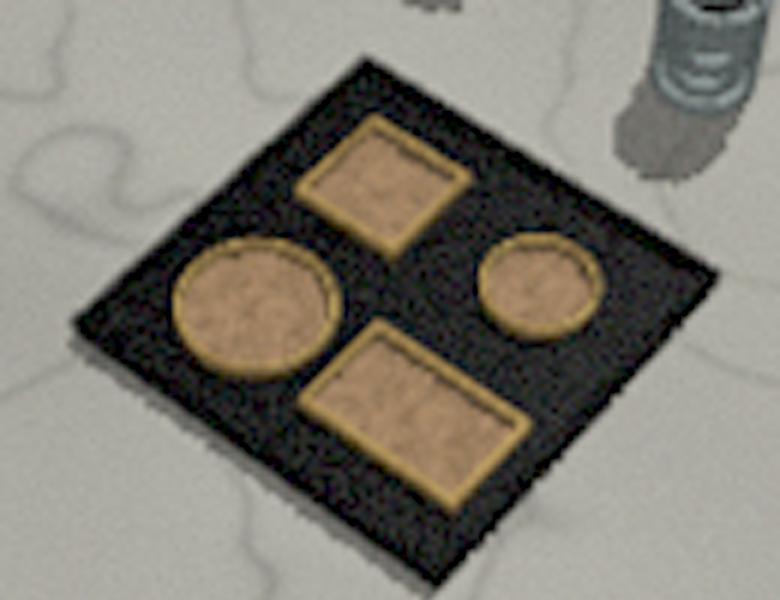

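View pics/left.png

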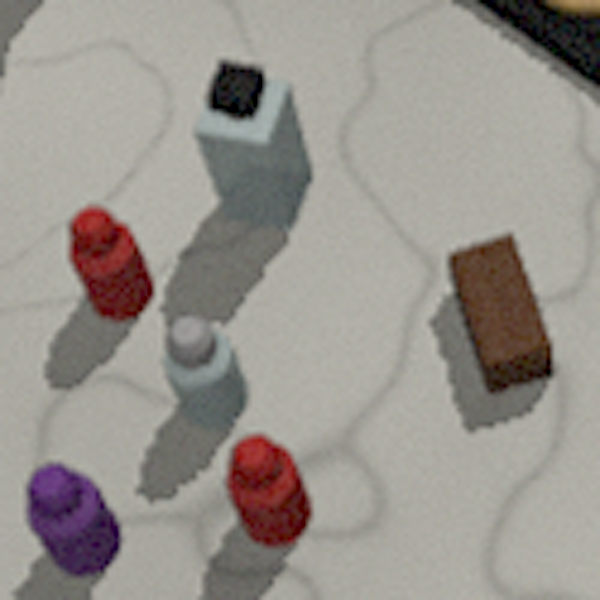

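View pics/right.png

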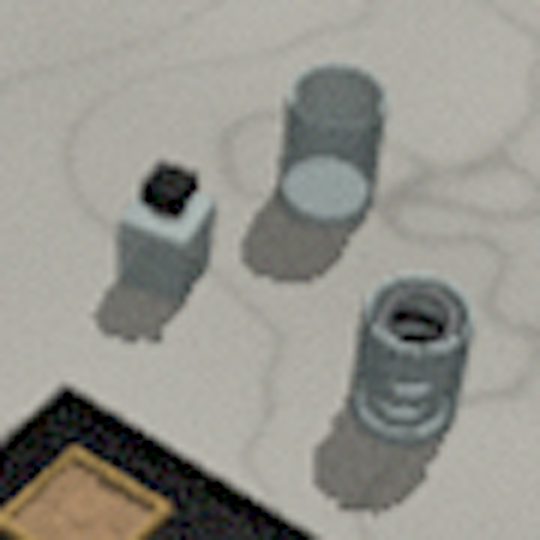

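The crops confirm the choices: the ribbed tumbler is the one with dark ties inside, and the flask is the one with the silver cap and clear body. Next I fit shapes of the known sizes to both clouds, and fit the wells.

```bash
cat > meas.py <<'E'
from vis import *
from scipy.optimize import least_squares
def fit(cl,c0,shape,zr,a=None,rad=.06):
    P=np.concatenate([c.reshape(-1,3) for c in cl]); P=P[np.isfinite(P[:,2])]
    P=P[(P[:,2]>zr[0])&(P[:,2]<zr[1])&(np.hypot(*(P[:,:2]-c0).T)<rad)][:,:2]
    def res(q):
        d=P-q[:2]
        if shape[0]=='c': return np.hypot(*d.T)-shape[1]
        c,s=np.cos(q[2]),np.sin(q[2]); e=np.abs(d@np.array([[c,-s],[s,c]]))-np.array(shape[1:])/2
        return np.hypot(*np.maximum(e,0).T)+np.minimum(e.max(1),0)
    best=None
    for y in ([0] if shape[0]=='c' else np.linspace(-1.5,1.5,9)):
        r=least_squares(res,[*c0,y][:2+(shape[0]!='c')],loss='soft_l1',f_scale=.002)
        if best is None or r.cost<best.cost: best=r
    return best.x,np.median(abs(res(best.x))),len(P)
OBJ=dict(tall=((.428,-.268),('b',.044,.044),(.02,.1)),flask=((.486,-.386),('c',.019),(.015,.056),.035),
 tumbler=((.61,.26),('c',.0305),(.02,.075)),box=((.597,-.262),('b',.076,.04),(.012,.037)),
 squat=((.44,.278),('b',.044,.044),(.015,.05)),smooth=((.489,.388),('c',.03),(.02,.075)))
def wells(n):
    p,d,K,R,t=load(n); h=cv2.cvtColor(p,cv2.COLOR_BGR2HSV).astype(int); X=cloud(n)
    m=((h[...,0]>5)&(h[...,0]<28)&(h[...,1]>75)&(h[...,2]>60)&(abs(X[...,2]-.01)<.02)&(abs(X[...,0]-.6)<.15)&(abs(X[...,1]-.0)<.17)).astype(np.uint8)
    k,l,s,c=cv2.connectedComponentsWithStats(m); out=[]
    for i in range(1,k):
        if s[i,4]>80:
            v,u=np.where(l==i); G=np.array([ray(n,a,b,.013)[:2] for a,b in zip(u,v)])
            (cx,cy),wh,an=cv2.minAreaRect((G*1000).astype(np.float32))
            out.append((np.round([cx,cy],1),np.round(G.mean(0)*1000,1),np.round(wh,1),round(an,1)))
    return out
if __name__=="__main__":
    S,D=cloud("scene0"),cloud("side0")
    for k,v in OBJ.items():
        for nm,cl in(("both",[S,D]),("scene",[S]),("side",[D])):
            x,e,n=fit(cl,*v[:3],rad=v[3] if len(v)>3 else .06); print(k,nm,np.round(x,4),"med|res| %.4f"%e,n)
    for n in("scene0","side0"):
        for w in wells(n): print(n,*w)
    c=[((x+.5)/6-.5+200,(y+.5)/6-.5+135) for x,y in((365,58),(718,275),(437,585),(75,320))]
    print("tray corners scene",[np.round(ray("scene0",*a,.014)[:2],3).tolist() for a in c])
    print("side",[np.round(ray("side0",x*.64,y*.64,.014)[:2],3).tolist() for x,y in((350,288),(455,317),(408,387),(293,351))])
E
python3 meas.py
```

```text
tall both [ 0.4262 -0.2691  0.377 ] med|res| 0.0010 619
tall scene [ 0.4253 -0.2692 -1.196 ] med|res| 0.0006 318
tall side [ 0.4286 -0.2684  0.3795] med|res| 0.0011 301
flask both [ 0.4845 -0.3872] med|res| 0.0009 181
flask scene [ 0.4838 -0.3876] med|res| 0.0004 100
flask side [ 0.4871 -0.3873] med|res| 0.0014 81
tumbler both [0.6103 0.2586] med|res| 0.0019 832
tumbler scene [0.6087 0.2575] med|res| 0.0017 301
tumbler side [0.611  0.2592] med|res| 0.0017 531
box both [ 0.597  -0.2623 -0.6613] med|res| 0.0016 220
box scene [ 0.595  -0.2631 -0.6436] med|res| 0.0006 76
box side [ 0.5987 -0.2631 -0.6553] med|res| 0.0013 144
squat both [0.4404 0.2779 0.0671] med|res| 0.0012 363
squat scene [0.4381 0.2778 1.6395] med|res| 0.0010 119
squat side [0.4416 0.2779 1.6492] med|res| 0.0010 244
smooth both [0.4885 0.3887] med|res| 0.0018 961
smooth scene [0.4874 0.3868] med|res| 0.0019 289
smooth side [0.4891 0.3895] med|res| 0.0019 672
scene0 [503.2  85.7] [503.7  84.2] [71.5 69.6] 84.2
scene0 [492.4 -19.6] [492.6 -20.8] [85.3 82.2] 33.1
scene0 [609.7  72.9] [609.6  71.7] [60.4 64. ] 30.9
scene0 [597.  -32.2] [597.5 -33.2] [ 66.9 103. ] 83.2
side0 [598.7 -30.8] [598.6 -29.8] [ 79.8 105.3] 82.4
side0 [493.5 -19.2] [492.9 -17.3] [85.2 95.1] 19.1
side0 [610.   73.2] [609.8  74.7] [60.7 74.7] 20.4
side0 [505.7  86.7] [505.5  87.8] [82.3 72.8] 82.9
tray corners scene [[0.447, 0.157], [0.686, 0.129], [0.66, -0.113], [0.419, -0.08]]
side [[0.652, -0.097], [0.413, -0.067], [0.442, 0.167], [0.676, 0.14]]
```

```bash
cat > arm.py <<'E'
from workcell import manip
import numpy as np
from scipy.spatial.transform import Rotation as Ro
HOV=.22; C=np.array([.551,.027]); T=-.12
ex=np.array([np.cos(T),np.sin(T)]); ey=np.array([-ex[1],ex[0]])
W=dict(square=C-.053*ex+.053*ey,small=C+.053*ex+.053*ey,large=C-.053*ex-.053*ey,oblong=C+.053*ex-.053*ey)
def quat(y):
    c,s=np.cos(y),np.sin(y)
    return Ro.from_matrix([[c,0,-s],[s,0,c],[0,-1,0]]).as_quat()
def hover(xy,yaws,z=HOV):
    q0=manip.read_q(); best=None
    for y in yaws:
        s=manip.ik([*xy,z],quat(y))
        if s is not None and (best is None or np.ptp(np.abs(np.array(s)-q0))<best[0]): best=(np.abs(np.array(s)-q0).max(),y,s)
    manip.movep([*xy,z],quat(best[1])); return best[1]
def st(m): print(m,"t %.1f"%manip.read_time_s(),"pos",np.round(manip.read_eef_pos(),3),"gap mm %.1f"%(85*manip.read_finger_gap()),"F",np.round(manip.read_force(),1),flush=True)
def pick(xy,yaws,z,force):
    y=hover(xy,yaws); st("hover yaw %.2f"%y)
    hit=manip.move_l([*xy,z],v=.15,contact_N=8); st(f"down hit={hit}")
    if hit: raise SystemExit("contact on descent")
    manip.gripper_close(force=force); st("closed")
    manip.move_l([*xy,z+.02],v=.08); manip.move_l([*xy,HOV],v=.2); st("lifted")
def place(xy,yaws,z):
    y=hover(xy,yaws); st("over well yaw %.2f"%y)
    manip.move_l([*xy,z+.009+.008],v=.15)
    hit=manip.move_l([*xy,z+.009-.003],v=.02,contact_N=4); st(f"set hit={hit}")
    manip.ungrasp(); p=manip.read_eef_pos()
    manip.move_l([*p[:2],HOV],v=.2); st("clear")
H=np.pi
E
python3 - <<'E'
from arm import *
print(W, manip.read_eef_rot(), quat(-1.107))
pick((.597,-.2625),(-.655+H/2,-.655-H/2),.021,40)
E
```

```text
{'square': array([0.50472589, 0.0859636 ]), 'small': array([0.6099636 , 0.07327411]), 'large': array([ 0.4920364 , -0.01927411]), 'oblong': array([ 0.59727411, -0.0319636 ])} [-0.60133054  0.37202925 -0.37138776  0.60171999] [ 0.6015286  -0.37170331  0.37170331 -0.6015286 ]
hover yaw 0.92 t 1.7 pos [ 0.597 -0.263  0.22 ] gap mm 84.7 F [-0.1 -0.4 -0. ]
down hit=False t 3.2 pos [ 0.598 -0.263  0.022] gap mm 84.5 F [0.9 0.8 0.3]
closed t 3.7 pos [ 0.597 -0.263  0.021] gap mm 38.9 F [-0.9 -0.2  3.3]
lifted t 5.1 pos [ 0.597 -0.262  0.219] gap mm 39.3 F [-0.2  0.3 -2.5]
```

Run:
```python
from arm import *
import cv2
place(W["oblong"],(T+H/2,T-H/2),.021)
p,_=manip.camera("wrist"); cv2.imwrite("pics/w1.png",p)
```

```text
over well yaw 1.45 t 6.0 pos [ 0.597 -0.033  0.22 ] gap mm 39.2 F [ 0.5 -0.6 -1.9]
set hit=True t 7.8 pos [ 0.597 -0.032  0.03 ] gap mm 39.2 F [-1.2 -0.7  5.2]
clear t 9.4 pos [ 0.597 -0.032  0.219] gap mm 85.0 F [-0.4 -0.5 -1. ]
```

View pics/w1.png

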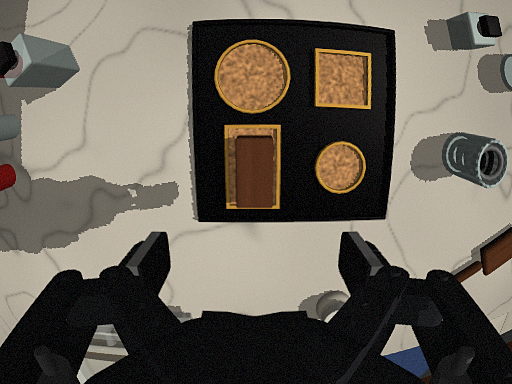

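Wrist view: the box is in the oblong well (253,170), aligned with it, and it made contact at the expected height. Next are the flask and the tumbler.

Run:
```python
from arm import *
pick((.4855,-.3873),(.87,.87-H),.035,30)
place(W["small"],[T+k*.5236 for k in range(-6,7)],.035)
```

```text
hover yaw 0.87 t 10.9 pos [ 0.486 -0.386  0.22 ] gap mm 85.0 F [0.5 0.4 0. ]
down hit=False t 12.3 pos [ 0.486 -0.388  0.036] gap mm 84.9 F [-0.8  0.5  0.3]
closed t 12.8 pos [ 0.486 -0.387  0.035] gap mm 37.4 F [-0.7  0.1  4.1]
lifted t 14.2 pos [ 0.485 -0.387  0.219] gap mm 36.8 F [ 0.4  0.3 -2.2]
over well yaw 1.97 t 15.9 pos [0.61  0.072 0.22 ] gap mm 37.1 F [-0.2  0.8 -2.4]
set hit=True t 17.6 pos [0.61  0.073 0.044] gap mm 36.8 F [ 0.7 -0.   4.1]
clear t 19.2 pos [0.609 0.073 0.219] gap mm 85.2 F [-0.3 -0.  -0.3]
```

Run:
```python
from arm import *
import cv2
pick((.6105,.2585),[-.4+k*.5236 for k in range(-5,7)],.040,30)
place(W["large"],(T+H/2,T-H/2),.040)
```

```text
hover yaw 2.22 t 19.9 pos [0.61  0.258 0.219] gap mm 85.2 F [ 0.8 -0.8 -0.3]
down hit=False t 21.3 pos [0.611 0.259 0.041] gap mm 84.8 F [-0.2 -0.5  0.2]
closed t 21.7 pos [0.611 0.259 0.041] gap mm 58.8 F [-0.3 -1.7  5.6]
lifted t 23.0 pos [0.61  0.258 0.219] gap mm 58.9 F [-0.3 -0.4 -3.3]
over well yaw 1.45 t 24.2 pos [ 0.493 -0.019  0.22 ] gap mm 58.9 F [ 0.1 -0.5 -2.3]
set hit=True t 25.8 pos [ 0.492 -0.019  0.05 ] gap mm 58.4 F [-1.3 -0.4  4.8]
clear t 27.2 pos [ 0.491 -0.019  0.219] gap mm 85.2 F [-0.1  0.4 -0.2]
```

Run:
```python
from arm import *
import cv2
pick((.4265,-.269),(.378,.378-H,.378+H/2,.378-H/2),.074,40)
place(W["square"],(T,T+H,T+H/2,T-H/2),.074)
manip.movep([.3,-.35,.3],quat(-1.107)); st("away")
for n in("scene","side"):
    i=manip.camera_info(n); p,d=manip.camera(n)
    np.savez(f"{n}1.npz",p=p,d=d,K=i["intrinsics"],R=i["R"],t=i["t"])
    s=p[75:225,190:340] if n=="scene" else p[170:320,170:320]
    cv2.imwrite(f"pics/{n}1.png",cv2.resize(s,None,fx=4,fy=4,interpolation=cv2.INTER_CUBIC))
from meas import *
S,D=cloud("scene1"),cloud("side1")
N=dict(tall=(W["square"],.008),flask=(W["small"],.008),tumbler=(W["large"],.008),box=(W["oblong"],.008),squat=(OBJ["squat"][0],0),smooth=(OBJ["smooth"][0],0))
for k,(c,dz) in N.items():
    o=OBJ[k]; zr=(max(o[2][0]+dz,.02),o[2][1]+dz)
    for nm,cl in(("both",[S,D]),("scene",[S]),("side",[D])):
        x,e,n=fit(cl,c,o[1],zr,rad=.05); print(k,nm,np.round(x,4),"off mm",np.round((x[:2]-c)*1000,1),"res %.4f"%e,n)
    P=S[(np.hypot(S[...,0]-c[0],S[...,1]-c[1])<.03)]; print("  top z %.3f"%np.nanpercentile(P[:,2],97))
```

```text
hover yaw 0.38 t 28.2 pos [ 0.427 -0.268  0.22 ] gap mm 85.0 F [ 0.4 -0.2 -0.3]
down hit=False t 29.4 pos [ 0.427 -0.269  0.075] gap mm 85.2 F [ 0.6 -0.3  0. ]
closed t 29.8 pos [ 0.427 -0.269  0.075] gap mm 43.1 F [-0.5 -0.1  5. ]
lifted t 31.0 pos [ 0.426 -0.269  0.219] gap mm 43.3 F [-0.4  0.1 -2.2]
over well yaw 1.45 t 32.4 pos [0.505 0.085 0.22 ] gap mm 43.3 F [ 0.4 -0.1 -2.3]
set hit=True t 33.8 pos [0.505 0.086 0.083] gap mm 43.4 F [ 0.9 -0.5  4.3]
clear t 35.1 pos [0.504 0.086 0.219] gap mm 85.0 F [-0.4 -1.3 -0.6]
away t 36.9 pos [ 0.3  -0.35  0.3 ] gap mm 85.3 F [-0.1  0.9  0.7]
tall both [ 0.5063  0.087  -0.1365] off mm [1.5 1.1] res 0.0013 736
tall scene [ 0.5046  0.0867 -0.137 ] off mm [-0.2  0.8] res 0.0007 311
tall side [ 0.5078  0.0872 -0.1347] off mm [3.1 1.2] res 0.0010 425
  top z 0.140
flask both [0.6114 0.075 ] off mm [1.5 1.7] res 0.0013 233
flask scene [0.6097 0.0748] off mm [-0.3  1.6] res 0.0007 95
flask side [0.6127 0.0751] off mm [2.7 1.8] res 0.0012 138
  top z 0.100
tumbler both [ 0.4921 -0.0172] off mm [0.1 2.1] res 0.0023 671
tumbler scene [ 0.4908 -0.0182] off mm [-1.3  1.1] res 0.0024 330
tumbler side [ 0.4931 -0.0164] off mm [1.1 2.9] res 0.0021 341
  top z 0.092
box both [ 0.5972 -0.0307 -0.1292] off mm [-0.1  1.3] res 0.0011 269
box scene [ 0.5968 -0.0309 -0.1268] off mm [-0.5  1.1] res 0.0007 132
box side [ 0.6005 -0.0309 -0.1307] off mm [3.2 1.1] res 0.0016 137
  top z 0.053
squat both [0.4399 0.2779 0.0738] off mm [-0.1 -0.1] res 0.0012 316
squat scene [0.4382 0.2775 0.0795] off mm [-1.8 -0.5] res 0.0011 106
squat side [0.4412 0.2781 0.075 ] off mm [1.2 0.1] res 0.0009 210
  top z 0.078
smooth both [0.4886 0.3887] off mm [-0.4  0.7] res 0.0019 960
smooth scene [0.4877 0.3868] off mm [-1.3 -1.2] res 0.0019 295
smooth side [0.4891 0.3895] off mm [0.1 1.5] res 0.0019 665
  top z 0.083
```

View pics/scene1.png

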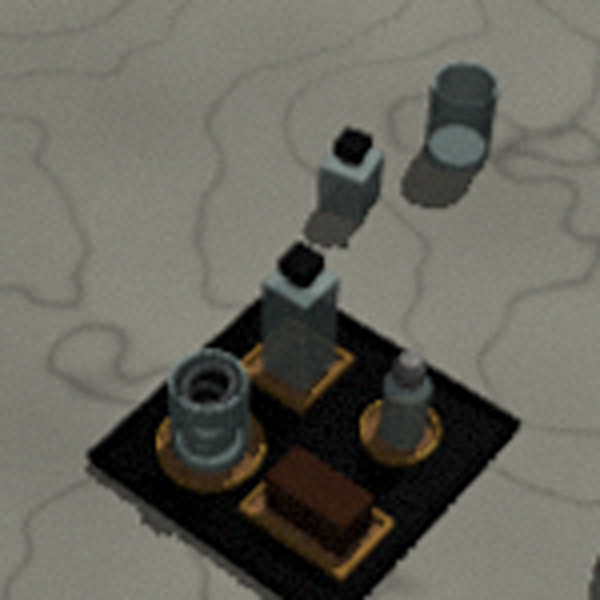

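View pics/side1.png

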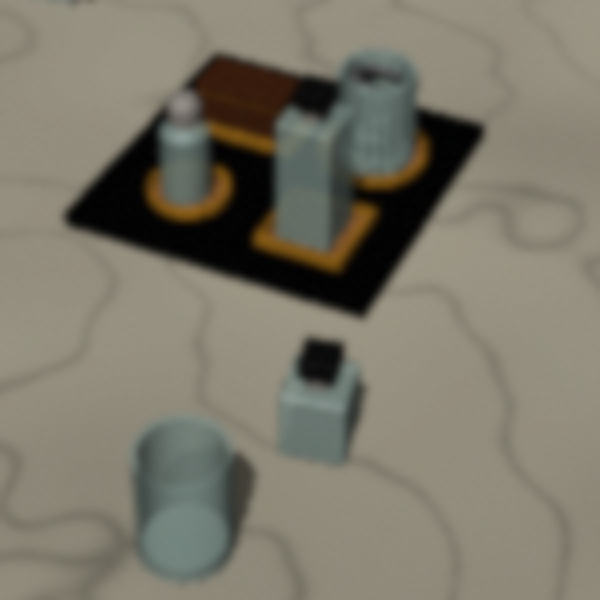

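Both views show all four things upright inside their own wells: bottle (300,340), flask (405,420), tumbler (208,420) and box (318,505) in the scene crop. The look-alikes have not moved.

```bash
python3 -c "
from workcell import manip
manip.sleep(.3);manip.sign_off();print(manip.read_time_s())"
```

```text
the job is handed in; nothing more can be done
the job is handed in; nothing more can be done
```

All four things are back on the tray, each upright in its own well, and I handed the job in at about 37 s on the robot's clock. I picked and placed the box, the flask, the ribbed tumbler and the tall bottle in that order. Each was lowered slowly and released only once contact was felt at the expected height. No verdict is reported at hand-in.

**Placement:** the last camera fits put each thing within about 2.5 mm of its well's centre, against the 12 mm allowed. The tops sat about 9–10 mm above their heights on the marble, which fits the 9 mm cork floor; the box's read 13 mm higher (53 mm against an expected 49). The scene camera also reads about 2 mm high.

**Look-alikes:** the squat bottle and smooth tumbler were within about 1 mm of where they began. I did not measure the red and purple bottles again at the end.

**Disagreement:** the two cameras differed by 2–4 mm in x, in line with their stated calibration error. No check failed.

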